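# Find the loose foot of the jar rack and wedge it

## Task

One of the two front feet of the jar rack stands too high off the bench. Find out which with the gap gauge: slide its blade from the front, flat on the bench, at least half way under the foot that lets it in (it stops dead at the other), then pull it out and lay the gauge flat on the open bench in front of the rack. Then push the wedge, thin end first, straight in from the front under that loose foot until it jams tight, let go and leave it there, without disturbing the jars, the book or the carton.

Things in the scene. Friction and masses are not known exactly. Their poses are not given: they have to be found in the camera images.
- rack: Low rack, fixed: wooden deck 260 (x) x 340 mm (y), dark steel edge, underside 125, top 143 mm above the bench, on four legs, jars on top. Origin: on the bench under the deck's centre; x from its front (towards the gauge and wedge) to its back, z up. The deck's front edge overhangs the front faces of the front feet by 60 mm, so a gripper at work there must lean back 30 to 40 deg, fingers pointing in and down.
- foot_far (a point): Point on the bench below the middle of the front face of the front foot farther from the robot, at x -70, y +110 mm of the rack; axes as the rack's. Each foot is a steel pad 40 mm deep (x), 44 wide (y). One foot, by chance, hangs 7 mm above the bench, the other 1 mm, too little for blade or wedge. This point is on the bench for both and does not tell which.
- foot_near (a point): The same for the front foot nearer the robot, at x -70, y -110 mm of the rack.
- gauge: Gap gauge, loose, 0.11 kg: flat steel blade, x -60 to +80 mm, 20 wide, 4 thick, with a black handle bar 16 wide (y), 18 deep, 72 long. Origin: blade's underside below the handle's foot; x to the tip, z up. The handle's centre line starts at z 6 mm and leans back 35 deg from vertical to x -41, z 65 mm. Good grip: across its width at x -27, z 45 mm, fingers along the handle.
- gauge_tip (a point): Middle of the tip edge of the gauge's blade, on its underside, 80 mm ahead of the gauge's origin; axes as the gauge's.
- wedge: Wooden wedge, loose, 0.06 kg, 28 mm wide (y). Origin: underside, below the centre of its upright heel block (24 long, 28 wide, 45 high: hold it by this); x to the thin end, z up. The top slopes from 15 mm at x 12 to 4 mm at the tip, x 85; underside flat. In the 7 mm gap it binds with its tip 20 mm behind the foot's front, tight at 20 to 24 mm after a push of 10 to 20 N, held or pushed at the heel.
- wedge_tip (a point): Middle of the thin end of the wedge, on its underside, 85 mm ahead of the wedge's origin; axes as the wedge's.
- jar_a: Closed glass jar, 72 mm across, 105 mm high, standing on the rack's deck, loose. Origin: centre of its underside. Leave alone.
- jar_b: A second such jar on the deck. Leave alone.
- book: Closed blue book, 200 x 140 x 28 mm, lying on the bench far to the left, loose. Origin: centre of its underside. Leave alone.
- carton: Small cardboard carton, 130 x 100 x 90 mm, on the bench far to the right, loose. Origin: centre of its underside. Leave alone.
Things that resemble listed ones, but are neither listed nor needed, are in the scene too. Of the things that look like the wedge, the middle-sized one is meant.

How it is judged:
By the outcome, as a careful person would: the job done as asked, in the order asked, and still so for the second after the job is handed in, with the robot touching nothing.
It also fails if it takes over 72 s, if anything falls off the work surface, if the arm or the gripper's body presses on something with over 40 N, if the wrist force passes 120 N, or if a joint passes its speed limit or range.

## Robot

A 6-joint arm with a two-finger parallel gripper is mounted at the origin on the work surface. World frame = base frame: x ahead of the robot, y to its left, z up, the work surface at z = 0. Lengths are in mm, angles in rad, forces in N, time in s.
With the tool pointing down it reaches from about 250 to 775 mm from the base axis. Payload 8.9 kg.
Tool frame: the origin (TCP) lies on the centre line of the jaws, within the pads' length; the fingertips stand 17 mm ahead of it and the grasp point (between the pads) lies 2 mm behind it; z points along the fingers, x is the direction in which the jaws open and shut, and the axes are right-handed (so a half turn about z gives the same grasp; the last joint's range is limited). The gripper opens to 85 mm and grips with 20 to 120 N. Pads are 22 mm wide; open, the fingers measure 114 mm over their backs; the gripper's body (76 mm by 85 mm) begins 54 mm behind the grasp point. The pads swing forward as they close: fully open they stand 13 mm farther back than shut.
Start: joints at [-1.339, 0.291, -0.153, 1.127, 0, 1.431], TCP at [190.241, -489.318, 248.305] pointing down, gripper open.
Joint ranges: [-2.52, 2.52], [-0.91, 1.74], [-1.3, 1.37], [-1.96, 2.02], [-1.52, 1.47], [-3.14, 3.14]. Speed limits (rad/s): [2.22, 2.22, 2.79, 3.14, 3.14, 3.14].

## Interface

Orientations are given as a 3x3 rotation matrix whose columns are the frame's x, y, z axes.
In Python, from workcell import manip, camera, calibration, order gives the robot as it stands.
- The arm moves only by the tool carry_out, never from a script. Its argument "deltas" is text: rows parted by semicolons, each of 5 numbers parted by spaces: the shift along the tool's x, y, z in mm, then the turn about the tool's z in degrees, then the closure, from 0 (fully open) to 1 (shut). A call has 1 to 12 rows; each row shifts and turns the commanded pose from where the row before left it, along the tool's axes as they then stand; what a row does not reach is not made up. A row lasts 1/8 s, in which the tool goes at most 62.5 mm and 10.7 degrees, less where a joint would pass 70% of its speed; a pose out of reach is approached as far as the arm can. A call is refused whole if a number of a shift passes 62.5 or a number of a turn 10.7, either way. A call with a gripper value outside its range is refused whole. The fingers move at their own pace and stop on an object; the grip force is fixed at half the most. Time passes only in rows, so rows that do not move let the fingers close. It gives the time, the measured TCP pose, the force and the opening at its end, in the units of the state.
- manip.get_state(): the state, without advancing time (a new reading comes with each control period).
- camera(name): name is "scene" or "top" or "wrist"; returns the picture (420x560x3 uint8, red, green, blue); there is no depth.
- calibration(name): a dict with "vertical_fov" (degrees; the focal length in pixels is half the picture's height over the tangent of half this angle, whatever the lens; pixels are square), "cx", "cy" (the principal point, pixels), "distortion" ([k1, k2, p1, p2, k3] as OpenCV has them; the pictures are not rectified), "cam_to_world" (4x4, takes a point from camera to world coordinates). Camera axes: x right, y down, z forward; pixel columns grow to the right and rows downward; lengths in mm; the calibration is good to about 2 mm. A picture is of the moment at which its call begins: read the wrist's pose just before it. calibration takes no time and is no camera call; for the wrist camera it gives the pose at the moment of the call.
- order.close_job(): hands the job in, once; it reports no verdict.
The state is a dict: "time_s": time; "joints": joint angles; "qd": joint speeds; "joint_torque": joint torques, N m; "tcp_pos": TCP position; "tool_rot": TCP orientation; "contact_force": force on the tool from outside, world axes, zero at the start; "wrist_torque": the same for the moment, N m; "finger_gap": finger opening in mm.
Only numpy, scipy, OpenCV 4.12 (cv2) and the standard library are available. Lean on these libraries where they do the work, as an engineer would, in place of code of your own. Each camera call takes 0.05 s, during which the arm holds its last target. There are 200 camera calls.

## Working session

There is one attempt and no reset: what is moved stays moved. The work goes in short steps, Python scripts to look and compute and a tool call to move; the robot and the scene stay as the last step left them, time stands still between calls to the robot, and variables do not carry over. Pictures are saved under pics/ and viewed, about 8 in all and at most 12, crops included, and the job is handed in when it is done.

Besides the shell and the picture viewer there is one more tool, called after "Call:" as name(argument=value, ...) on one line, values as JSON. carry_out: Moves the arm, as the interface text tells. Its arguments: {"type":"object","properties":{"deltas":{"type":"string"}},"required":["deltas"]}

```bash
ls; mkdir -p pics; python3 - <<'E'
from workcell import manip,camera,calibration
import cv2,numpy as np
for n in("scene","top"):
    c=calibration(n);print(n,c["vertical_fov"],c["cx"],c["cy"],c["distortion"],np.round(c["cam_to_world"],3).tolist())
    cv2.imwrite(f"pics/{n}0.png",camera(n)[:,:,::-1])
print(manip.get_state())
E
```

```text
pics
scene 47.998864179959035 272.3689597656666 203.80118721652536 [-0.13483629  0.          0.          0.          0.        ] [[0.234, 0.923, -0.304, 958.222], [0.972, -0.224, 0.068, -94.473], [-0.005, -0.312, -0.95, 1630.725], [0.0, 0.0, 0.0, 1.0]]
top 49.57112749623964 274.63978586527344 210.683022042881 [-0.03862871  0.          0.          0.          0.        ] [[-0.005, -0.997, 0.076, 369.785], [-1.0, 0.006, 0.01, 2.005], [-0.011, -0.076, -0.997, 1411.789], [0.0, 0.0, 0.0, 1.0]]
{'time_s': 0.1, 'joints': array([-1.33930035e+00,  2.91222572e-01, -1.54030687e-01,  1.12667173e+00,
       -5.60047986e-06,  1.43150282e+00]), 'qd': array([ 2.43610829e-05, -9.28194283e-04,  1.49703194e-03, -1.21621873e-03,
        1.83386690e-03, -7.49525565e-06]), 'joint_torque': array([ 1.27935804e-03, -5.37978137e+01,  3.31918609e+01,  9.31421964e-03,
       -2.79156338e-04,  1.20342844e-05]), 'tcp_pos': array([ 190.15817727, -488.97443657,  247.79794517]), 'tool_rot': array([[ 3.62351227e-01, -9.32041586e-01, -2.64403873e-04],
       [-9.32040952e-01, -3.62351292e-01,  1.09726715e-03],
       [-1.11850570e-03, -1.51160861e-04, -9.99999363e-01]]), 'contact_force': array([ 0.47211221,  0.39873415, -0.31750597]), 'wrist_torque': array([-0.0415313 ,  0.04373106,  0.04678004]), 'finger_gap': 85.26337132459365}
```

View pics/top0.png

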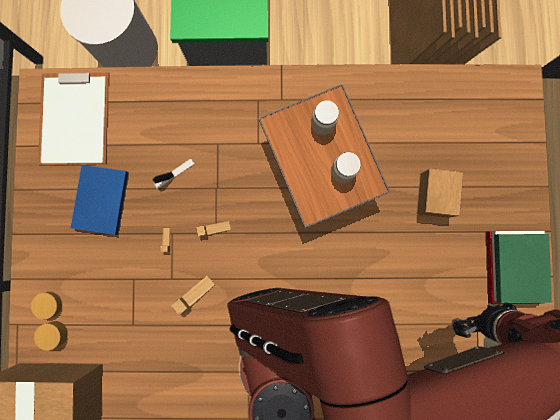

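View pics/scene0.png

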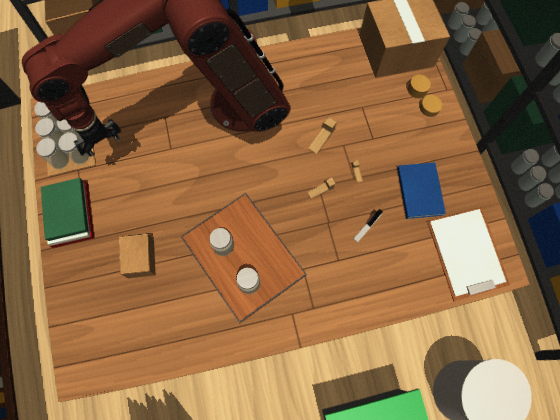

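```bash
cat > h.py <<'E'
import numpy as np,cv2
from workcell import manip,camera,calibration
def K(c):
    f=210/np.tan(np.radians(c["vertical_fov"]/2));return np.array([[f,0,c["cx"]],[0,f,c["cy"]],[0,0,1]])
def ray(c,uv,z=0):
    p=cv2.undistortPoints(np.float64(uv).reshape(-1,1,2),K(c),np.array(c["distortion"]))[:,0]
    T=np.array(c["cam_to_world"]);d=np.c_[p,np.ones(len(p))]@T[:3,:3].T;o=T[:3,3]
    return o+d*((z-o[2])/d[:,2])[:,None]
def proj(c,P):
    T=np.linalg.inv(np.array(c["cam_to_world"]));r=cv2.Rodrigues(T[:3,:3])[0]
    return cv2.projectPoints(np.float64(P).reshape(-1,1,3),r,T[:3,3],K(c),np.array(c["distortion"]))[0][:,0]
E
python3 - <<'E'
from h import *
c=calibration("top");im=cv2.imread("pics/top0.png")
print("rack",ray(c,[[262,120],[343,87],[387,190],[303,225]],143).round())
for n,p in dict(gauge=[[155,184],[192,161]],wm=[[198,232],[230,226]],wb=[[176,309],[212,281]],ws=[[165,252],[167,229]]).items():
    q=ray(c,p);print(n,q.round(),np.linalg.norm(q[1]-q[0]))
cv2.imwrite("pics/c1.png",cv2.resize(im[75:265,140:400],None,fx=3,fy=3,interpolation=cv2.INTER_CUBIC))
E
```

```text
rack [[ 726.   50.  143.]
 [ 821. -182.  143.]
 [ 523. -301.  143.]
 [ 426.  -64.  143.]]
gauge [[564. 392.   0.]
 [636. 276.   0.]] 136.83199389686123
wm [[412. 255.   0.]
 [431. 156.   0.]] 101.38476427245601
wb [[176. 322.   0.]
 [261. 211.   0.]] 140.09424887496493
ws [[351. 358.   0.]
 [422. 353.   0.]] 71.66767454571901
```

View pics/c1.png

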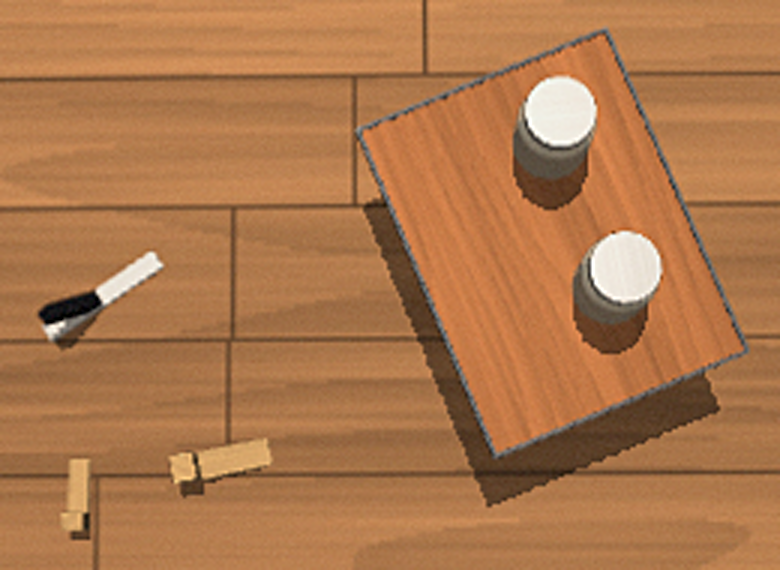

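Call:
carry_out(deltas="0 0 -50 0 0;0 0 -50 0 0;0 0 -50 0 0;0 0 -50 0 0;-60 0 0 0 0;-60 0 0 0 0;-60 0 0 0 0;-60 0 0 0 0;-60 0 0 0 0")

```text
time_s: 1.23
tcp_pos: [81.1, -207.7, 448.0]
tool_rot: [[0.363, -0.932, -0.0], [-0.932, -0.363, 0.0], [-0.0, 0.0, -1.0]]
contact_force: [-1.5, 0.2, 0.6]
finger_gap: 85.6
```

```bash
python3 -c "
from h import *
s=manip.get_state();print(s)"
```

```text
{'time_s': 1.225, 'joints': array([-1.53115086e+00, -3.34738449e-01, -2.42723862e-01,  1.66292093e+00,
       -2.46922089e-04,  1.23889344e+00]), 'qd': array([-0.58246697, -0.96274629, -0.60197416,  0.35219748, -0.0020161 ,
       -0.57723123]), 'joint_torque': array([ 5.64457923, -0.90560719, 33.91207337, -1.16285652,  0.306055  ,
        1.11330282]), 'tcp_pos': array([  81.11923311, -207.67703053,  447.96278896]), 'tool_rot': array([[ 3.63058559e-01, -9.31766290e-01, -2.51088502e-04],
       [-9.31766306e-01, -3.63058592e-01,  1.00141481e-04],
       [-1.84468294e-04,  1.97598584e-04, -9.99999963e-01]]), 'contact_force': array([-1.50492196,  0.17824095,  0.60683553]), 'wrist_torque': array([0.01803277, 0.03967664, 0.04703987]), 'finger_gap': 85.56559429075861}
```

Call:
carry_out(deltas="60 0 0 0 0;60 0 0 0 0;60 0 0 0 0;60 0 0 0 0;60 0 0 0 0;60 0 0 0 0;60 0 0 0 0;60 0 0 0 0;60 0 0 0 0;60 0 0 0 0;60 0 0 0 0;60 0 0 0 0")

```text
time_s: 2.72
tcp_pos: [262.3, -677.8, 420.2]
tool_rot: [[0.362, -0.932, 0.022], [-0.932, -0.363, -0.018], [0.025, -0.014, -1.0]]
contact_force: [0.5, 0.8, 0.3]
finger_gap: 85.4
```

```bash
python3 -c "
from h import *
s=manip.get_state();print(s['joints'],s['qd'])"
```

```text
[-1.30888616  0.8929376   1.36620509  2.02110474  0.01624201  1.46182191] [-0.01868627  0.02875715  0.01039185  0.0015661   0.04501759 -0.01883905]
```

Call:
carry_out(deltas="60 0 0 0 0;60 0 0 0 0;60 0 0 0 0;60 0 0 0 0;60 0 0 0 0;60 0 0 0 0")

```text
time_s: 3.48
tcp_pos: [264.5, -682.9, 389.9]
tool_rot: [[0.364, -0.93, 0.046], [-0.931, -0.362, 0.032], [-0.013, -0.055, -0.998]]
contact_force: [0.6, -0.0, 0.2]
finger_gap: 85.2
```

Call:
carry_out(deltas="0 0 -50 0 0;0 0 -50 0 0;0 0 -50 0 0;0 0 -50 0 0")

```text
time_s: 3.98
tcp_pos: [250.9, -662.4, 506.0]
tool_rot: [[0.353, -0.932, 0.086], [-0.924, -0.362, -0.125], [0.148, -0.036, -0.988]]
contact_force: [0.6, 0.1, -0.2]
finger_gap: 85.1
```

Call:
carry_out(deltas="-50 0 0 0 0;-50 0 0 0 0;-50 0 0 0 0;-50 0 0 0 0")

```text
time_s: 4.47
tcp_pos: [199.3, -530.9, 491.8]
tool_rot: [[0.353, -0.932, 0.086], [-0.924, -0.362, -0.124], [0.147, -0.036, -0.989]]
contact_force: [-0.7, -0.7, 0.9]
finger_gap: 85.6
```

```bash
python3 -c "
from h import *
s=manip.get_state();print(s['joints'],s['qd'])"
```

```text
[-1.37353416  0.25862336  0.42496312  1.59791103  0.06013844  1.40466966] [-0.11727068 -1.00092067 -1.58368902 -0.58724376  0.015826   -0.11560533]
```

Call:
carry_out(deltas="60 0 0 0 0;60 0 0 0 0;60 0 0 0 0;20 0 -60 0 0;20 0 -60 0 0;20 0 -60 0 0;20 0 -60 0 0;20 0 -60 0 0;20 0 -60 0 0")

```text
time_s: 5.6
tcp_pos: [217.7, -586.0, 692.5]
tool_rot: [[0.318, -0.935, 0.158], [-0.852, -0.355, -0.385], [0.416, -0.012, -0.909]]
contact_force: [-0.7, -0.0, 0.5]
finger_gap: 85.2
```

```bash
python3 -c "
from h import *
s=manip.get_state();print(s['joints'],s['qd'])"
```

```text
[-1.37104683  0.4931023   1.36557745  2.02108017  0.07880655  1.42685865] [-4.80761062e-02 -3.58797898e-01 -2.32878176e-04  3.16360300e-04
  3.67010461e-02 -1.60660292e-02]
```

Call:
carry_out(deltas="25 0 -55 0 0;25 0 -55 0 0;25 0 -55 0 0")

```text
time_s: 5.98
tcp_pos: [201.2, -537.7, 764.9]
tool_rot: [[0.297, -0.936, 0.187], [-0.798, -0.351, -0.489], [0.524, -0.004, -0.852]]
contact_force: [0.3, -1.0, -0.4]
finger_gap: 85.5
```

```bash
python3 - <<'E'
from h import *
s=manip.get_state();print(s['joints'],s['qd'],s['tool_rot'])
c=calibration("top");o=np.array([140,75])
q=ray(c,np.array([[358,130],[605,30],[747,352],[497,457]])/3+o,143);print(q.round(1))
m=q.mean(0);yv=(q[0]-q[3])+(q[1]-q[2]);xv=(q[1]-q[0])+(q[2]-q[3]);print(np.degrees(np.arctan2(xv[1],xv[0])),np.degrees(np.arctan2(-yv[0],yv[1]))-0,[np.linalg.norm(v)/2 for v in(xv,yv)],m)
E
```

```text
[-1.39303977  0.37142922  1.36564736  2.02118747  0.09813239  1.41818237] [-6.15206937e-02 -3.27620041e-01 -1.72199480e-03  8.10216376e-05
  5.57181279e-02 -2.42611090e-02] [[ 0.29709821 -0.93626035  0.18748125]
 [-0.79812478 -0.35128174 -0.48948746]
 [ 0.52414644 -0.00420758 -0.85161776]]
[[ 730.7   57.4  143. ]
 [ 826.7 -178.8  143. ]
 [ 516.5 -306.1  143. ]
 [ 419.6  -71.2  143. ]]
-67.73249723458818 -67.60937818665343 [np.float64(254.48247955608338), np.float64(335.99126560181867)] [ 623.40622327 -124.68601089  143.        ]
```

Call:
carry_out(deltas="25 0 -55 0 0;0 0 0 -10 0;0 0 0 -10 0")

```text
time_s: 6.35
tcp_pos: [195.6, -519.8, 787.4]
tool_rot: [[0.597, -0.778, 0.196], [-0.608, -0.598, -0.523], [0.524, 0.193, -0.83]]
contact_force: [0.1, 0.4, -0.5]
finger_gap: 85.0
```

```bash
python3 - <<'E'
from h import *
s=manip.get_state();print(s['joints'])
E
```

```text
[-1.40136396  0.33110678  1.36545343  2.02122908  0.10536345  1.06042989]
```

Call:
carry_out(deltas="0 0 0 -10 0;0 0 0 -10 0;0 0 0 -10 0;0 0 0 -10 0;0 0 0 -10 0;0 0 0 -10 0;0 0 0 -10 0")

```text
time_s: 7.22
tcp_pos: [195.8, -520.4, 786.9]
tool_rot: [[0.935, 0.295, 0.196], [0.354, -0.776, -0.522], [-0.002, 0.558, -0.83]]
contact_force: [0.1, -0.3, -0.4]
finger_gap: 85.5
```

```bash
cat >> h.py <<'E'
X=np.array([.3795,-.9252,0]);Y=np.array([.9252,.3795,0]);C=np.array([623.4,-124.7,0])
def go(target,R=None,p=None):
    s=manip.get_state();R=s['tool_rot'] if R is None else R;p=s['tcp_pos'] if p is None else np.array(p)
    return (R.T@(np.array(target,float)-p)).round(1)
E
python3 - <<'E'
from h import *
s=manip.get_state();print(s['joints'],s['tool_rot'].round(4),s['tcp_pos'])
c=calibration("wrist");print(np.round(s['tool_rot'].T@(c['cam_to_world'][:3,3]-s['tcp_pos'])),(s['tool_rot'].T@c['cam_to_world'][:3,:3]).round(2))
# gauge estimate
t=calibration("top");im=cv2.imread("pics/top0.png").astype(int);sub=im[130:200,140:210];g=sub.sum(2)
sat=sub.max(2)-sub.min(2)
for n,m in(("blade",(sat<45)&(g>380)),("handle",(g<130))):
    pts=np.argwhere(m)[:,::-1]+[140,130];r=cv2.minAreaRect(pts.astype(np.float32));b=cv2.boxPoints(r)
    print(n,len(pts),r,ray(t,b,4 if n=="blade" else 40).round().tolist())
hs=cv2.cvtColor(im.astype(np.uint8),cv2.COLOR_BGR2HSV)[215:245,190:240]
print(hs[15,::6],)
print(go([620,420,500]),go([620,420,250]))
E
```

```text
[-1.40132068  0.33221917  1.36562767  2.02117974  0.10536616 -0.16132256] [[ 0.9352  0.2948  0.196 ]
 [ 0.3541 -0.776  -0.5219]
 [-0.0018  0.5575 -0.8302]] [ 195.76118744 -520.37302236  786.91082825]
[  -0.  -72. -126.] [[ 1.    0.    0.  ]
 [-0.    0.96  0.28]
 [ 0.   -0.28  0.96]]
blade 179 ((173.57691955566406, 173.11538696289062), (6.379051685333252, 44.09865951538086), 56.30992889404297) [[568.0, 396.0, 4.0], [644.0, 281.0, 4.0], [627.0, 270.0, 4.0], [551.0, 385.0, 4.0]]
handle 122 ((163.68865966796875, 181.1603546142578), (13.873414993286133, 19.917278289794922), 74.05460357666016) [[579.0, 390.0, 40.0], [596.0, 332.0, 40.0], [555.0, 319.0, 40.0], [538.0, 378.0, 40.0]]
[[ 13 141 159]
 [ 13 150 129]
 [ 16 129 223]
 [ 16 131 214]
 [ 16 128 211]
 [ 17 127 219]
 [ 18 131 162]
 [ 14 146 161]
 [ 14 142 165]]
[ 730.2 -764.6 -169.5] [ 730.7 -904.    38.1]
```

```bash
python3 - <<'E'
from h import *
print(go([450,0,500])/12,go([545,448,250],p=[450,0,500])/10)
E
```

```text
[ 35.20833333 -40.73333333   1.36666667] [ 24.79 -45.9   -0.77]
```

Call:
carry_out(deltas="35 -41 1 0 0;35 -41 1 0 0;35 -41 1 0 0;35 -41 1 0 0;35 -41 1 0 0;35 -41 1 0 0;35 -41 1 0 0;35 -41 1 0 0;35 -41 1 0 0;35 -41 1 0 0;35 -41 1 0 0;35 -41 1 0 0")

```text
time_s: 8.72
tcp_pos: [435.2, -31.7, 529.5]
tool_rot: [[0.937, 0.29, 0.197], [0.35, -0.778, -0.521], [0.002, 0.557, -0.831]]
contact_force: [0.9, -1.8, 0.0]
finger_gap: 85.3
```

```bash
python3 - <<'E'
from h import *
s=manip.get_state();print(s['joints'],s['tool_rot'].round(4),s['tcp_pos'],go([545,448,250]))
E
```

```text
[ 0.14470714 -0.01135496  0.08079897  1.52018098 -0.57516169  1.31606485] [[ 0.9367  0.2898  0.1966]
 [ 0.3502 -0.7784 -0.5211]
 [ 0.002   0.5569 -0.8306]] [435.24069213 -31.66705796 529.51115696] [ 270.2 -497.2    3.8]
```

Call:
carry_out(deltas="24 -45 0 0 0;24 -45 0 0 0;24 -45 0 0 0;24 -45 0 0 0;24 -45 0 0 0;24 -45 0 0 0;24 -45 0 0 0;24 -45 0 0 0;24 -45 0 0 0;24 -45 0 0 0;0 0 0 0 0")

```text
time_s: 10.1
tcp_pos: [528.7, 402.7, 274.3]
tool_rot: [[0.936, 0.294, 0.192], [0.351, -0.776, -0.524], [-0.005, 0.558, -0.83]]
contact_force: [-0.1, -0.0, -0.9]
finger_gap: 85.4
```

```bash
python3 - <<'E'
from h import *
s=manip.get_state();print(s['joints'],s['tool_rot'].round(4),s['tcp_pos'])
c=calibration("wrist");im=camera("wrist");cv2.imwrite("pics/w1.png",im[:,:,::-1])
print(proj(c,[[591.5,341.5,0],[576.5,364,45],[636,275,0]]).round())
E
```

```text
[ 0.77645427  0.81787364  0.65774343  1.68134023 -0.53354488  2.06114768] [[ 0.9363  0.2941  0.1922]
 [ 0.3513 -0.7758 -0.5242]
 [-0.0051  0.5582 -0.8297]] [528.73080537 402.68091502 274.3183816 ]
[[312. 107.]
 [311. 108.]
 [320. 154.]]
```

View pics/w1.png

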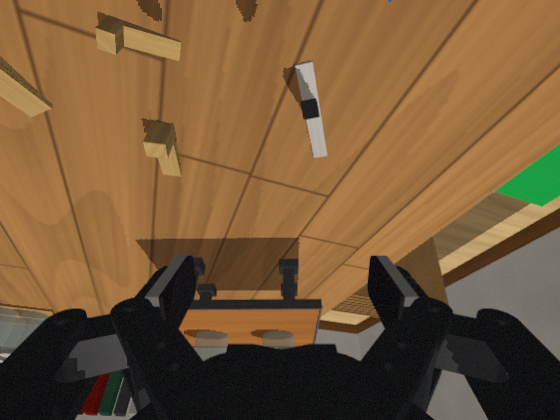

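```bash
python3 - <<'E'
from h import *
print(go([560,408,119]),go([577.5,361,44],p=[560,408,119]))
E
```

```text
[ 31.6 -84.2 133.8] [ 0.1 -0.2 90.2]
```

Call:
carry_out(deltas="8 -21 33 0 0;8 -21 33 0 0;8 -21 34 0 0;8 -21 34 0 0;0 0 23 0 0;0 0 23 0 0;0 0 22 0 0;0 0 22 0 0;0 0 0 0 0;0 0 0 0 0")

```text
time_s: 11.4
tcp_pos: [579.5, 360.9, 49.1]
tool_rot: [[0.937, 0.288, 0.197], [0.349, -0.779, -0.52], [0.004, 0.556, -0.831]]
contact_force: [-0.0, -0.7, 0.3]
finger_gap: 85.5
```

```bash
python3 - <<'E'
from h import *
s=manip.get_state();print(s['tcp_pos'],go([577.5,361,44]),s['contact_force'])
E
```

```text
[579.48349219 360.90391375  49.06500569] [-1.8 -3.5  3.8] [-0.0320084  -0.74767157  0.32440223]
```

Call:
carry_out(deltas="-2 -3 4 0 0;0 0 0 0 1;0 0 0 0 1;0 0 0 0 1;0 0 0 0 1;0 0 0 0 1;0 0 0 0 1;0 0 0 0 1;0 0 0 0 1")

```text
time_s: 12.52
tcp_pos: [576.9, 360.1, 42.0]
tool_rot: [[0.937, 0.29, 0.196], [0.35, -0.779, -0.521], [0.001, 0.557, -0.831]]
contact_force: [-0.0, 0.4, -1.5]
finger_gap: 15.2
```

```bash
python3 - <<'E'
from h import *
s=manip.get_state();print(s['tcp_pos'],s['contact_force'],s['finger_gap'])
c=calibration("wrist");cv2.imwrite("pics/w2.png",camera("wrist")[:,:,::-1])
E
```

```text
[576.92422158 360.12765214  42.032481  ] [-0.04683176  0.36099317 -1.46967889] 15.168395936078733
```

View pics/w2.png

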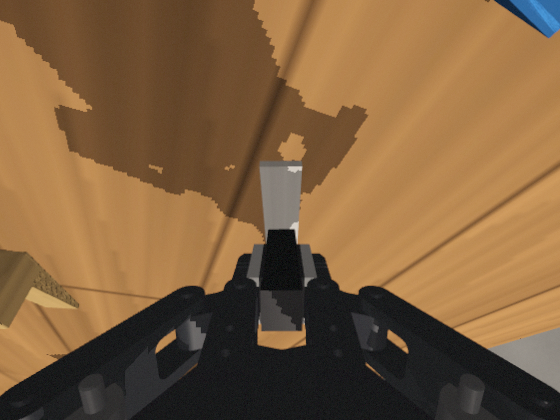

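```bash
python3 - <<'E'
from h import *
s=manip.get_state();c=calibration("wrist");R=s['tool_rot'];d=R[:,2]*[1,1,0];d/=np.linalg.norm(d)
t=ray(c,[[281,161.5]],4)[0];tip=t+140*d;tip[2]=0;print("tail",t,"tip",tip,"tip-tcp along",(tip-s['tcp_pos'])@d,d)
F=C-70*X+110*Y;print(F)
off=tip-s['tcp_pos'];off[2]=0
tg=F-45*d-off;tg[2]=82;p=s['tcp_pos'];up=p+[0,0,40];print(tg,go(up),go(tg,p=up)/8,go(tg-[0,0,40],p=tg))
E
```

```text
tail [563.02056178 396.62129885   4.        ] tip [612.19175277 265.54043077   0.        ] tip-tcp along 100.94326715421063 [ 0.35122279 -0.93629191 -0.        ]
[698.607 -18.191   0.   ]
[647.52695751 118.52148245  82.        ] [  0.   22.3 -33.2] [-2.2875 26.0625 17.475 ] [ -0.  -22.3  33.2]
```

Call:
carry_out(deltas="0 11 -17 0 1;0 11 -17 0 1;-2 26 17 0 1;-2 26 17 0 1;-2 26 18 0 1;-2 26 18 0 1;-2 26 17 0 1;-2 26 17 0 1;-3 26 18 0 1;-3 26 18 0 1;0 0 0 0 1;0 0 0 0 1")

```text
time_s: 14.08
tcp_pos: [647.8, 120.1, 83.2]
tool_rot: [[0.937, 0.289, 0.197], [0.349, -0.779, -0.521], [0.003, 0.557, -0.831]]
contact_force: [0.2, -0.2, 0.2]
finger_gap: 15.4
```

```bash
python3 - <<'E'
from h import *
s=manip.get_state();c=calibration("wrist");print(s['tcp_pos'],s['contact_force'],go([647.5,118.5,42.5]))
cv2.imwrite("pics/w3.png",camera("wrist")[:,:,::-1])
cv2.imwrite("pics/t3.png",camera("top")[:,:,::-1])
F=C-70*X+110*Y
print(proj(c,[F]))
E
```

```text
[647.82926571 120.08392022  83.22838642] [ 0.17318812 -0.16363293  0.22414814] [ -1.  -21.5  34.6]
[[280.28266883 267.01752256]]
```

View pics/w3.png

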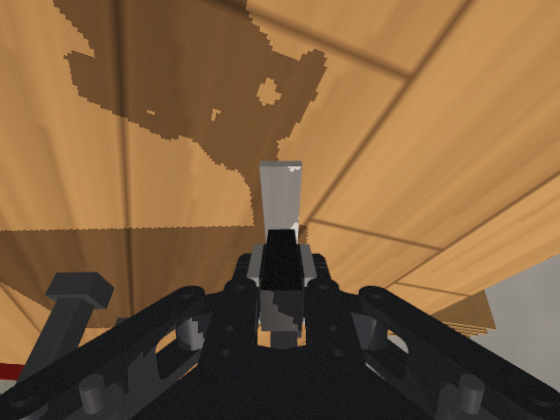

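Call:
carry_out(deltas="0 -11 17 0 1;0 -11 16 0 1;0 0 0 0 1;0 0 0 0 1")

```text
time_s: 14.68
tcp_pos: [647.2, 119.8, 41.9]
tool_rot: [[0.937, 0.291, 0.195], [0.35, -0.778, -0.521], [0.0, 0.557, -0.831]]
contact_force: [-0.6, -0.2, -1.0]
finger_gap: 15.6
```

```bash
python3 - <<'E'
from h import *
s=manip.get_state();print(s['tcp_pos'],s['contact_force'],s['tool_rot'].round(4))
R=s['tool_rot'];print(R.T@np.array([.3512,-.9363,0])*10,go([s['tcp_pos'][0],s['tcp_pos'][1],42.1]))
E
```

```text
[647.22467499 119.8187908   41.88203919] [-0.60866359 -0.2232501  -1.04656158] [[ 9.367e-01  2.905e-01  1.952e-01]
 [ 3.500e-01 -7.783e-01 -5.213e-01]
 [ 5.000e-04  5.566e-01 -8.308e-01]]
[0.01239459 8.30756891 5.56633257] [ 0.   0.1 -0.2]
```

Call:
carry_out(deltas="0 4.2 2.8 0 1;0 4.2 2.8 0 1;0 4.2 2.8 0 1;0 4.2 2.8 0 1;0 4.2 2.8 0 1;0 4.2 2.8 0 1;0 0 0 0 1")

```text
time_s: 15.55
tcp_pos: [658.2, 90.7, 42.5]
tool_rot: [[0.937, 0.289, 0.195], [0.349, -0.779, -0.521], [0.001, 0.557, -0.831]]
contact_force: [0.8, 0.5, -0.3]
finger_gap: 15.5
```

Call:
carry_out(deltas="0 4.2 2.8 0 1;0 4.2 2.8 0 1;0 0 0 0 1")

```text
time_s: 15.92
tcp_pos: [661.7, 81.2, 42.5]
tool_rot: [[0.937, 0.289, 0.195], [0.349, -0.779, -0.521], [0.001, 0.557, -0.831]]
contact_force: [0.5, -0.3, -0.7]
finger_gap: 15.5
```

Call:
carry_out(deltas="0 4.2 2.8 0 1;0 0 0 0 1")

```text
time_s: 16.18
tcp_pos: [663.5, 76.6, 42.5]
tool_rot: [[0.937, 0.289, 0.196], [0.349, -0.779, -0.521], [0.001, 0.557, -0.831]]
contact_force: [-0.2, 0.0, -1.4]
finger_gap: 15.2
```

Call:
carry_out(deltas="0 4.2 2.8 0 1;0 0 0 0 1")

```text
time_s: 16.42
tcp_pos: [665.3, 71.8, 42.6]
tool_rot: [[0.937, 0.289, 0.196], [0.349, -0.779, -0.521], [0.001, 0.557, -0.831]]
contact_force: [0.1, 0.8, -0.6]
finger_gap: 15.4
```

Call:
carry_out(deltas="0 4 3.2 0 1;0 0 0 0 1")

```text
time_s: 16.68
tcp_pos: [667.0, 67.0, 42.1]
tool_rot: [[0.937, 0.289, 0.195], [0.349, -0.779, -0.521], [0.001, 0.557, -0.831]]
contact_force: [-0.6, -1.1, -0.7]
finger_gap: 15.1
```

Call:
carry_out(deltas="0 4.1 2.9 0 1;0 0 0 0 1")

```text
time_s: 16.92
tcp_pos: [668.8, 62.3, 42.0]
tool_rot: [[0.937, 0.289, 0.196], [0.349, -0.779, -0.521], [0.001, 0.557, -0.831]]
contact_force: [0.2, 0.4, -0.7]
finger_gap: 15.2
```

Call:
carry_out(deltas="0 4.1 2.9 0 1;0 0 0 0 1")

```text
time_s: 17.18
tcp_pos: [670.6, 57.6, 41.8]
tool_rot: [[0.937, 0.289, 0.196], [0.349, -0.779, -0.521], [0.001, 0.557, -0.831]]
contact_force: [0.4, -0.3, -0.7]
finger_gap: 15.3
```

Call:
carry_out(deltas="0 4.2 2.8 0 1;0 4.2 2.8 0 1;0 0 0 0 1")

```text
time_s: 17.55
tcp_pos: [674.1, 48.0, 41.9]
tool_rot: [[0.937, 0.289, 0.195], [0.349, -0.779, -0.521], [0.001, 0.557, -0.831]]
contact_force: [0.1, -0.7, -0.5]
finger_gap: 15.3
```

```bash
python3 - <<'E'
from h import *
s=manip.get_state();print(s['tcp_pos'],s['contact_force'])
a=camera("wrist");b=camera("scene")
F=C-70*X+110*Y;c=calibration("wrist");e=calibration("scene");print(proj(c,[F,F+22*Y,F-22*Y]).round(),proj(e,[F,s['tcp_pos']]))
p=proj(e,[F])[0].astype(int)
b=cv2.resize(b[p[1]-35:p[1]+35,p[0]-30:p[0]+50],None,fx=5,fy=5)
cv2.imwrite("pics/w4.png",cv2.hconcat([a[140:420,100:460],cv2.resize(b,(360,280))])[:,:,::-1])
E
```

```text
[674.07985979  48.00620566  41.8631228 ] [ 0.05944444 -0.71030924 -0.51394375]
[[281. 268.]
 [310. 268.]
 [252. 268.]] [[278.7805879  276.24626632]
 [296.01229615 262.75969856]]
```

View pics/w4.png

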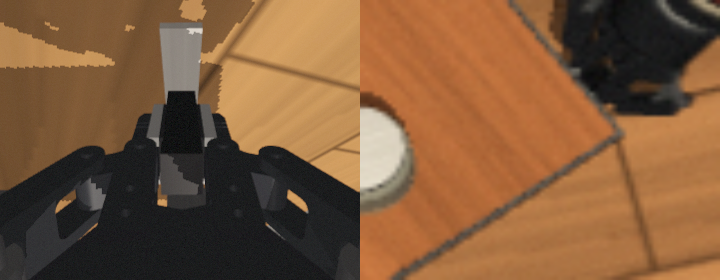

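Call:
carry_out(deltas="0 -8.3 -5.5 0 1;0 -12.5 -8.3 0 1;0 -16.6 -11.1 0 1;0 -16.6 -11.1 0 1;0 -16.6 -11.1 0 1;0 0 0 0 1")

```text
time_s: 18.4
tcp_pos: [643.9, 130.2, 41.6]
tool_rot: [[0.936, 0.292, 0.197], [0.352, -0.778, -0.521], [0.001, 0.557, -0.831]]
contact_force: [0.3, 0.1, -0.6]
finger_gap: 15.6
```

```bash
python3 - <<'E'
from h import *
s=manip.get_state();p=s['tcp_pos'];print(p,s['contact_force'])
u=p+[0,0,15];print(go(u),go([590,340,57],p=u)/5,go([590,340,41.7],p=[590,340,57]))
E
```

```text
[643.87913503 130.18905232  41.56736581] [ 0.29750314  0.09912007 -0.64732281]
[  0.    8.3 -12.5] [  4.68 -35.74 -24.04] [-0.  -8.5 12.7]
```

Call:
carry_out(deltas="0 8 -12 0 1;5 -36 -24 0 1;5 -36 -24 0 1;4 -36 -24 0 1;5 -35 -24 0 1;4 -36 -24 0 1;0 0 0 0 1;0 0 0 0 1")

```text
time_s: 19.4
tcp_pos: [591.0, 337.3, 56.8]
tool_rot: [[0.937, 0.289, 0.196], [0.349, -0.779, -0.521], [0.002, 0.557, -0.83]]
contact_force: [-0.6, 0.3, -1.4]
finger_gap: 15.3
```

```bash
python3 - <<'E'
from h import *
s=manip.get_state();p=s['tcp_pos'];print(p,s['contact_force'],s['tool_rot'])
print(go([p[0],p[1],41.8]))
E
```

```text
[591.03906282 337.30498774  56.75725966] [-0.55931955  0.25438264 -1.43379961] [[ 0.93706615  0.28905335  0.19584482]
 [ 0.3491475  -0.778573   -0.52145959]
 [ 0.00174985  0.55702086 -0.83049666]]
[-0.  -8.3 12.4]
```

Call:
carry_out(deltas="0 -4 6 0 1;0 -4.5 6.5 0 1;0 0 0 0 1;0 0 0 0 1")

```text
time_s: 19.9
tcp_pos: [590.5, 337.6, 40.7]
tool_rot: [[0.937, 0.29, 0.195], [0.349, -0.779, -0.522], [0.001, 0.557, -0.831]]
contact_force: [-0.4, 1.2, 0.0]
finger_gap: 15.1
```

Call:
carry_out(deltas="0 0 0 0 0.6;0 0 0 0 0.3;0 0 0 0 0;0 0 0 0 0;0 0 0 0 0;0 0 0 0 0;0 0 -30 0 0;0 0 -50 0 0;0 0 -50 0 0")

```text
time_s: 21.02
tcp_pos: [564.7, 406.2, 150.2]
tool_rot: [[0.937, 0.289, 0.195], [0.349, -0.779, -0.521], [0.001, 0.557, -0.831]]
contact_force: [1.2, 0.5, 0.6]
finger_gap: 85.5
```

```bash
python3 - <<'E'
from h import *
s=manip.get_state();p=s['tcp_pos'];print(p,s['contact_force'],s['finger_gap'],s['joints'])
t=camera("top");cv2.imwrite("pics/t5.png",cv2.resize(t[80:270,120:380],None,fx=3,fy=3,interpolation=cv2.INTER_CUBIC)[:,:,::-1])
E
```

```text
[564.71331048 406.23320754 150.22897697] [1.15968954 0.50300312 0.58069306] 85.51072392527674 [ 0.74656272  0.91606879  0.53618912  1.43951195 -0.54145073  2.03045077]
```

View pics/t5.png

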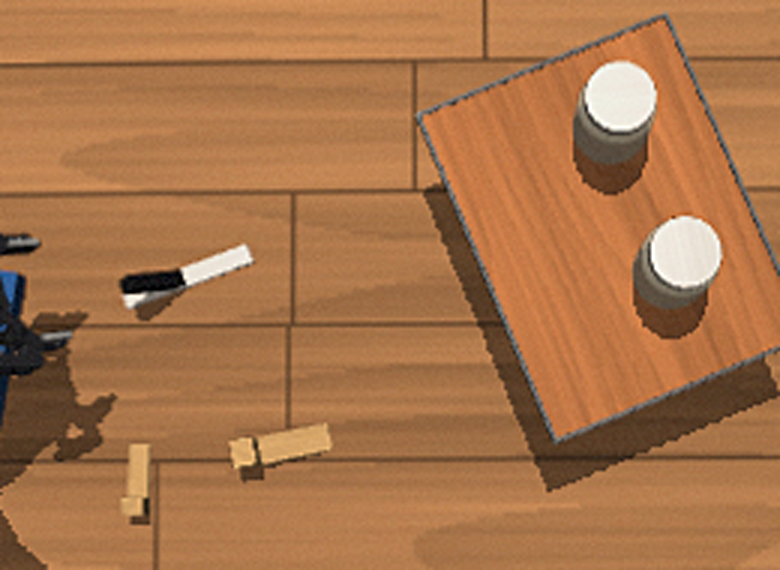

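```bash
python3 - <<'E'
from h import *
t=calibration("top");o=[120,80]
h=ray(t,[np.array([243,452])/3+o],45)[0];tip=ray(t,[np.array([330,438])/3+o],4)[0]
d=(tip-h)*[1,1,0];print(h,tip,np.linalg.norm(d),np.degrees(np.arctan2(d[1],d[0])))
G=(h+tip-85*d/np.linalg.norm(d))/2;G[2]=30;print(G)
g=ray(t,[np.array([250,255])/3+o,np.array([127,300])/3+o],4);print("gauge tip,tail",g)
s=manip.get_state();R=s['tool_rot'];p=s['tcp_pos']
u=np.array([530,420,260]);w=G-130*R[:,2]
print(go(u),w,go(w,p=u)/6)
E
```

```text
[415.09750881 238.2441369   45.        ] [430.4884559  155.18715212   4.        ] 84.47096526499253 -79.5018374919339
[415.04931269 238.50422644  30.        ]
gauge tip,tail [[622.39985304 239.58191621   4.        ]
 [575.89538754 368.36398655   4.        ]]
[-28.3  40.2 -98.1] [388.8747014  305.66105911 138.18895299] [-28.88333333  -3.16666667  22.        ]
```

Call:
carry_out(deltas="-14 20 -49 0 0;-14 20 -49 0 0;-29 -3 22 0 0;-29 -3 22 0 0;-29 -3 22 0 0;-29 -3 22 0 0;-29 -3 22 0 0;-29 -3 22 0 0;0 0 0 0 0;0 0 0 0 0")

```text
time_s: 22.32
tcp_pos: [389.6, 301.1, 133.3]
tool_rot: [[0.937, 0.289, 0.197], [0.35, -0.779, -0.52], [0.003, 0.556, -0.831]]
contact_force: [1.5, 0.5, 0.2]
finger_gap: 85.5
```

```bash
python3 - <<'E'
from h import *
s=manip.get_state();print(s['tcp_pos'],s['tool_rot'].round(3))
c=calibration("wrist");im=camera("wrist");cv2.imwrite("pics/w6.png",im[:,:,::-1])
print(proj(c,[[415,238.4,45],[430.5,155,0]]).round(),go([415,238.4,28]))
E
```

```text
[389.64967843 301.10164229 133.28877104] [[ 0.937  0.289  0.197]
 [ 0.35  -0.779 -0.52 ]
 [ 0.003  0.556 -0.831]]
[[283. 217.]
 [270. 230.]] [  1.2  -2.3 125.2]
```

View pics/w6.png

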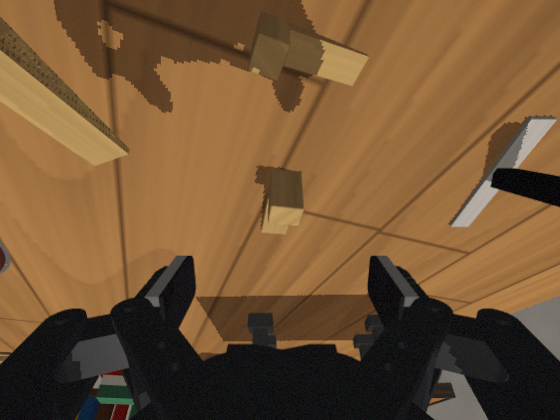

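Call:
carry_out(deltas="0 -2 30 0 0;1 0 30 0 0;0 0 30 0 0;0 0 20 0 0;0 0 14 0 0;0 0 0 0 0;0 0 0 0 0")

```text
time_s: 23.25
tcp_pos: [414.3, 238.5, 29.2]
tool_rot: [[0.937, 0.289, 0.197], [0.349, -0.779, -0.52], [0.003, 0.556, -0.831]]
contact_force: [0.3, -0.9, -0.2]
finger_gap: 85.1
```

```bash
python3 - <<'E'
from h import *
s=manip.get_state();print(s['tcp_pos'],s['contact_force'],go([415,238.4,28]))
E
```

```text
[414.26619257 238.48233358  29.20418234] [ 0.32010384 -0.89691563 -0.20723463] [ 0.7 -0.4  1.2]
```

Call:
carry_out(deltas="0 0 0 0 1;0 0 0 0 1;0 0 0 0 1;0 0 0 0 1;0 0 0 0 1;0 0 0 0 1;0 0 0 0 1")

```text
time_s: 24.12
tcp_pos: [413.5, 237.8, 29.1]
tool_rot: [[0.937, 0.29, 0.196], [0.35, -0.778, -0.521], [0.002, 0.557, -0.831]]
contact_force: [-0.7, 1.8, 4.6]
finger_gap: 28.2
```

```bash
python3 - <<'E'
from h import *
s=manip.get_state();p=s['tcp_pos'];print(p,s['contact_force'],s['finger_gap'])
d=s['tool_rot'][:,2]*[1,1,0];d/=np.linalg.norm(d)
F=C-70*X+110*Y
# tip ~85 ahead of tcp; place tip 35 in front of foot
tg=F-(35+85)*d;tg[2]=p[2]+25;u=p+[0,0,40]
print(tg,go(u),go(tg,p=u)/6)
cv2.imwrite("pics/w7.png",camera("wrist")[:,:,::-1])
E
```

```text
[413.50200869 237.80395159  29.10266853] [-0.71828027  1.77911462  4.59492337] 28.18922093230878
[656.35046072  94.12277871  54.10266853] [  0.1  22.3 -33.2] [29.53333333 28.96666667 22.5       ]
```

View pics/w7.png

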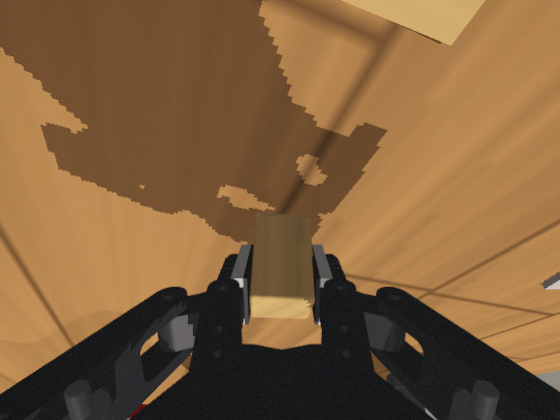

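Call:
carry_out(deltas="0 11 -17 0 1;0 11 -16 0 1;29 29 22 0 1;29 29 22 0 1;30 29 23 0 1;30 29 23 0 1;29 29 22 0 1;30 29 23 0 1;0 0 0 0 1;0 0 0 0 1")

```text
time_s: 25.42
tcp_pos: [655.3, 93.7, 52.8]
tool_rot: [[0.937, 0.29, 0.194], [0.349, -0.779, -0.521], [0.0, 0.556, -0.831]]
contact_force: [-0.4, -0.2, -0.8]
finger_gap: 27.7
```

```bash
python3 - <<'E'
from h import *
s=manip.get_state();p=s['tcp_pos'];print(p,s['contact_force'],s['finger_gap'],s['tool_rot'].round(3))
print(go([656.3,94,29.6]))
E
```

```text
[655.30461892  93.6637068   52.81462682] [-0.39602439 -0.23125954 -0.75466213] 27.656869587548847 [[ 0.937  0.29   0.194]
 [ 0.349 -0.779 -0.521]
 [ 0.     0.556 -0.831]]
[  1.  -12.9  19.3]
```

Call:
carry_out(deltas="1 -6 9 0 1;0 -6.5 10 0 1;0 0 0 0 1;0 0 0 0 1")

```text
time_s: 25.92
tcp_pos: [656.5, 94.3, 29.8]
tool_rot: [[0.937, 0.291, 0.195], [0.35, -0.778, -0.521], [0.0, 0.556, -0.831]]
contact_force: [-0.9, -0.5, -0.3]
finger_gap: 27.5
```

Call:
carry_out(deltas="0 4.2 2.8 0 1;0 4.2 2.8 0 1;0 4.2 2.8 0 1;0 4.2 2.8 0 1;0 4.2 2.8 0 1;0 0 0 0 1")

```text
time_s: 26.68
tcp_pos: [666.0, 69.9, 30.6]
tool_rot: [[0.937, 0.289, 0.195], [0.349, -0.779, -0.521], [0.001, 0.557, -0.831]]
contact_force: [0.5, 0.0, -0.6]
finger_gap: 27.8
```

Call:
carry_out(deltas="0 4.2 2.8 0 1;0 0 0 0 1")

```text
time_s: 26.92
tcp_pos: [667.7, 65.4, 30.6]
tool_rot: [[0.937, 0.289, 0.196], [0.349, -0.779, -0.521], [0.001, 0.557, -0.831]]
contact_force: [-0.0, 0.5, -0.8]
finger_gap: 27.4
```

Call:
carry_out(deltas="0 4.2 2.8 0 1;0 0 0 0 1")

```text
time_s: 27.18
tcp_pos: [669.5, 60.5, 30.6]
tool_rot: [[0.937, 0.289, 0.195], [0.349, -0.779, -0.521], [0.001, 0.557, -0.831]]
contact_force: [-0.5, -0.5, -0.6]
finger_gap: 27.7
```

Call:
carry_out(deltas="0 1.4 2.9 0 1;0 2.5 1.7 0 1;0 0 0 0 1")

```text
time_s: 27.55
tcp_pos: [671.7, 55.2, 29.1]
tool_rot: [[0.937, 0.289, 0.196], [0.349, -0.778, -0.521], [0.002, 0.557, -0.83]]
contact_force: [0.8, 1.3, 0.3]
finger_gap: 27.6
```

Call:
carry_out(deltas="0 3.3 2.2 0 1;0 0 0 0 1")

```text
time_s: 27.8
tcp_pos: [673.0, 51.4, 29.1]
tool_rot: [[0.937, 0.289, 0.196], [0.349, -0.779, -0.521], [0.002, 0.557, -0.83]]
contact_force: [0.2, -0.7, 1.3]
finger_gap: 27.8
```

Call:
carry_out(deltas="0 3.3 2.2 0 1;0 0 0 0 1")

```text
time_s: 28.05
tcp_pos: [674.4, 47.6, 29.1]
tool_rot: [[0.937, 0.289, 0.196], [0.349, -0.779, -0.521], [0.002, 0.557, -0.831]]
contact_force: [1.0, -1.2, 1.8]
finger_gap: 27.5
```

Call:
carry_out(deltas="0 2.5 1.7 0 1;0 0 0 0 1")

```text
time_s: 28.3
tcp_pos: [675.4, 45.0, 29.1]
tool_rot: [[0.937, 0.289, 0.196], [0.349, -0.779, -0.521], [0.002, 0.557, -0.831]]
contact_force: [0.2, -0.1, 1.8]
finger_gap: 28.1
```

Call:
carry_out(deltas="0 1.7 1.1 0 1;0 0 0 0 1")

```text
time_s: 28.55
tcp_pos: [676.0, 43.6, 29.1]
tool_rot: [[0.937, 0.29, 0.196], [0.35, -0.779, -0.521], [0.002, 0.556, -0.831]]
contact_force: [-1.0, 3.4, 4.3]
finger_gap: 27.7
```

Call:
carry_out(deltas="0 1.7 1.1 0 1;0 0 0 0 1")

```text
time_s: 28.8
tcp_pos: [676.6, 42.4, 29.1]
tool_rot: [[0.936, 0.291, 0.196], [0.351, -0.779, -0.52], [0.002, 0.556, -0.831]]
contact_force: [-2.4, 8.5, 6.6]
finger_gap: 27.6
```

Call:
carry_out(deltas="0 1.7 1.1 0 1;0 0 0 0 1")

```text
time_s: 29.05
tcp_pos: [677.1, 41.5, 29.1]
tool_rot: [[0.936, 0.292, 0.196], [0.352, -0.779, -0.519], [0.002, 0.555, -0.832]]
contact_force: [-4.8, 13.4, 9.5]
finger_gap: 27.7
```

Call:
carry_out(deltas="0 1.3 0.8 0 1;0 0 0 0 1;0 0 0 0 1")

```text
time_s: 29.42
tcp_pos: [677.4, 41.0, 29.1]
tool_rot: [[0.936, 0.293, 0.197], [0.353, -0.779, -0.518], [0.002, 0.554, -0.833]]
contact_force: [-7.5, 18.0, 11.8]
finger_gap: 27.4
```

Call:
carry_out(deltas="0 0 0 0 0.6;0 0 0 0 0.3;0 0 0 0 0;0 0 0 0 0;0 0 0 0 0;0 0 0 0 0;0 0 -20 0 0;0 0 -40 0 0;0 -20 -40 0 0;0 -30 -40 0 0")

```text
time_s: 30.68
tcp_pos: [636.1, 150.5, 119.0]
tool_rot: [[0.937, 0.288, 0.196], [0.348, -0.779, -0.521], [0.003, 0.557, -0.831]]
contact_force: [0.1, -0.6, -0.4]
finger_gap: 85.6
```

```bash
python3 - <<'E'
from h import *
s=manip.get_state();print(s['tcp_pos'],s['contact_force'],s['finger_gap'])
c=calibration("wrist");im=camera("wrist");F=C-70*X+110*Y
print(proj(c,[F,F-63*X+[0,0,45],F-63*X]).round())
t=camera("top");cv2.imwrite("pics/w8.png",cv2.hconcat([im[90:400,60:430],cv2.resize(t[70:240,140:400],(474,310),interpolation=cv2.INTER_CUBIC)])[:,:,::-1][:, :800])
E
```

```text
[636.09129416 150.49648309 119.02687865] [ 0.10783021 -0.61150198 -0.42636099] 85.60893635996122
[[281. 253.]
 [279. 260.]
 [279. 222.]]
```

View pics/w8.png

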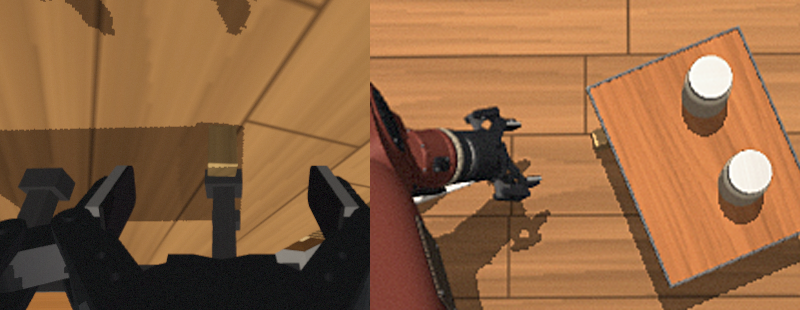

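Call:
carry_out(deltas="-15 20 -50 0 0;-15 20 -50 0 0;-40 20 -40 0 0;-40 20 -40 0 0;-40 20 -40 0 0;0 0 0 0 0;0 0 0 0 0")

```text
time_s: 31.65
tcp_pos: [481.7, 134.2, 355.4]
tool_rot: [[0.937, 0.289, 0.196], [0.349, -0.779, -0.521], [0.002, 0.557, -0.831]]
contact_force: [-0.2, -0.4, -0.3]
finger_gap: 85.6
```

```bash
python3 - <<'E'
from h import *
s=manip.get_state();print(s['tcp_pos'],s['contact_force'])
im=camera("wrist");t=camera("top");w=camera("scene")
a=t[60:250,60:400]
cv2.imwrite("pics/f9.png",cv2.hconcat([cv2.resize(a,(537,300)),cv2.resize(w[140:330,180:346],(262,300))])[:,:,::-1])
o=cv2.imread("pics/top0.png")[:,:,::-1];d=cv2.absdiff(o,t).max(2)
for n,(r0,r1,c0,c1) in dict(deck=(90,190,300,385),carton=(165,220,415,470),book=(160,240,65,135)).items(): print(n,(d[r0:r1,c0:c1]>40).sum())
E
```

```text
[481.70943994 134.17319166 355.35634409] [-0.2488843  -0.39884232 -0.25744883]
deck 0
carton 0
book 4309
```

View pics/f9.png

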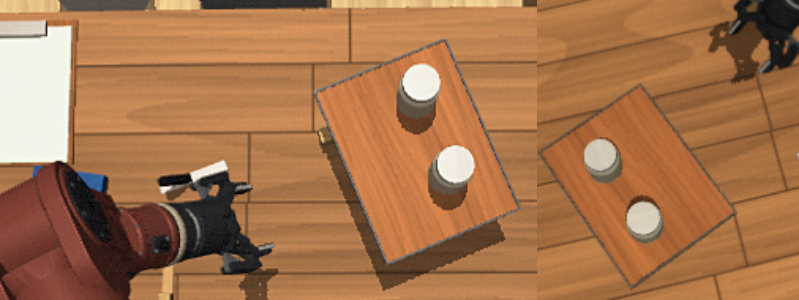

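```bash
python3 - <<'E'
from h import *
from workcell import order
w=camera("scene");o=cv2.imread("pics/scene0.png")[:,:,::-1]
def m(i): 
    r=i[150:230,390:455].astype(int);q=(r[:,:,2]>r[:,:,0]+40);y=np.argwhere(q);return len(y),y.mean(0)
print(m(o),m(w))
print(order.close_job())
E
```

```text
(1950, array([39.56512821, 31.23692308])) (1953, array([39.62416795, 31.22119816]))
the job is handed in; nothing more can be done
None
```

The loose foot is the far one. The wedge is jammed under it, and I handed the job in at about 32 s.

- **Tilting the tool:** the moves have no lean command. I pushed the arm against its reach limit until the tool leaned about 34°, roughly along the rack's x axis, and kept that lean.
- **Gauge:** its blade slid flat under the far foot without resistance, about 30 mm in by my estimate (±6 mm). I pulled it out and laid it on the open bench in front of the rack. I did not try the near foot, so I never felt the dead stop there.
- **Wedge:** the middle-sized one went in thin end first. It started to bind about where the 7 mm gap predicts, and I pushed it to about 19 N horizontally, then let go and backed off.

**Last checks:**
- The wrist picture shows the wedge heel within about 3 pixels of where a 22 mm insertion puts it.
- The deck area I compared, with the jars, and the carton show no pixel change in the top view.
- The arm covered the book in the top view, so that comparison flagged a change. In the scene view the book has not moved.
- The gauge lies flat in the last top picture.
- The wrist force was under 1 N, with the robot clear of everything.

The tool was about 1.7° off the rack's axis during both insertions. I left that uncorrected.

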